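# Put the jade carver's tools back in their tray

### The job

Lift the loose white lid off the tool tray and lay it flat, handle up, in the middle of the cork pad. Then lay the marker pen on the blue strip and the brass scraper on the yellow strip in the tray, each flat, lengthwise along the middle of its strip, cap and blade towards the tray's red end like the file already on the green strip. Set things down without dropping them, leave the file as it is, and don't disturb anything else on the bench.

Things in the scene. Friction and masses are not known exactly. Their poses are not given: they have to be found in the camera images.
- tray: fixed grey tool tray, 190 mm long (its x) by 182 wide, walls 32 high and 5 thick, floor 5 thick, open on top. The end at +x is red, with a red tab that shows beyond the lid. Origin: centre of its underside, on the bench. Three coloured strips lie lengthwise side by side in it, hidden by the lid at first.
- lid: loose white lid lying on the tray's rim, held by nothing: plate 194 x 186 x 5 mm with a 4 mm locating rib below (it drops 4 mm into the tray with about 4 mm play all round). On top in the middle a black bar handle 80 long (along x), 16 wide, rising 25 above the plate. Origin: centre of the plate's underside (at the tray's rim height; 4 mm above what it lies on when set down). About 0.22 kg.
- cork_pad: fixed cork pad, 210 (x) x 200 x 4 mm, on the bench, with room for the lid. Origin: centre of its underside, z up.
- work_mat: fixed black rubber mat, 340 (x) x 250 x 3 mm, on the bench; pen, scraper, bottle and a jade disc stand on it. Origin: centre of its underside.
- strip_blue: Blue thin smooth strip in the tray, 176 mm long, 36 wide, 3 thick. Origin: centre of its underside, on the tray floor; x along it to the tray's red end, z up. Its lane (left, middle, right, 48 mm apart) varies. Place of the pen.
- strip_yellow: Yellow thin smooth strip in the tray, 176 mm long, 36 wide, 3 thick. Origin: centre of its underside, on the tray floor; x along it to the tray's red end, z up. Its lane (left, middle, right, 48 mm apart) varies. Place of the brass scraper.
- strip_green: Green thin smooth strip in the tray, 176 mm long, 36 wide, 3 thick. Origin: centre of its underside, on the tray floor; x along it to the tray's red end, z up. Its lane (left, middle, right, 48 mm apart) varies. The file already lies on it.
- pen: marker pen, 136 mm long, rounded-square section 15 to 16 wide, 14 high (does not roll), white barrel, dark blue cap on the writing end (+x, last 52 mm), short blue plug at the other end. Origin mid-length on its underside; x to the working end, z up. Lies flat on the work mat at any yaw, about 85 mm to either side of its centre along its x. About 0.04 kg.
- scraper: brass scraper, 150 mm long: brass handle 100 long, 16 wide, 14 high, from -75 to +25 mm along x, then a steel blade up to 18 wide, 3 thick, at mid-height. Origin mid-length on its underside; x to the working end, z up. Lies flat on the work mat at any yaw, about 85 mm to either side of its centre along its x. About 0.12 kg.
- file: file, 150 mm long: green handle 72 long, 16 wide, 14 high, dark steel blade at the +x end. Already lies on the green strip, blade to the red end. Origin mid-length on its underside.
- disc_a: jade disc, 60 mm across, 20 high, on the bench beyond the work mat. Origin: centre of underside.
- disc_b: jade disc, 60 mm across, 16 high, on the work mat between the tools, to one side. Origin: centre of underside.
- bottle: clear bottle with blue cap, 56 mm across, 140 high, standing on the work mat between the tools, to one side. Origin: centre of underside.
- disc_stack: stack of three jade discs (one piece), 62 mm across, 54 high, beyond the tray. Origin: centre of underside.
- bangle: jade bangle, 74 mm across, 10 high, on the robot's side of the tray. Origin: centre of underside.
- slab: jade slab 60 x 130 x 12 mm, beyond the cork pad. Origin: centre of underside.
- caliper: caliper 150 mm long, 14 high, on the robot's side of the cork pad. Origin: centre of underside.
- pen_mid (a point): centre of the pen's thickness at mid-length, 7 mm above its origin
- pen_tip (a point): working tip of the pen (cap end), 67 mm along its x from the origin, 7 mm above the underside
- scraper_mid (a point): centre of the scraper's thickness at mid-length, 7 mm above its origin
- scraper_tip (a point): working tip of the scraper (blade's end), 75 mm along its x from the origin, 7 mm above the underside
- file_mid (a point): centre of the file's thickness at mid-length, 7 mm above its origin
- file_tip (a point): working tip of the file (blade's end), 75 mm along its x from the origin, 7 mm above the underside
Not all that is in view belongs to the job. Leave any orange or turquoise look-alike of the pen alone.

How it is judged:
By the outcome, as a careful person would: the job done as asked, in the order asked, and still so for the second after the job is handed in, with the robot touching nothing.
It also fails if it takes over 72 s, if anything falls off the work surface, if the arm or the gripper's body presses on something with over 40 N, if the wrist force passes 120 N, or if a joint passes its speed limit or range.

### The arm

A 7-joint arm with a two-finger parallel gripper is mounted at the origin on the work surface. World frame = base frame: x ahead of the robot, y to its left, z up, the work surface at z = 0. Lengths are in m, angles in rad, forces in N, time in s.
With the tool pointing down it reaches from about 0.35 to 0.9 m from the base axis. Payload 8.1 kg.
Tool frame: the origin (TCP) lies midway between the tips of the shut fingers; the grasp point (between the pads) lies 19 mm behind it; z points along the fingers, y is the line along which they close (so a half turn about z gives the same grasp; the last joint's range is limited). The gripper opens to 92 mm and grips with 3 to 60 N. Pads are 19 mm wide; open, the fingers measure 130 mm over their backs; the gripper's body (75 mm by 190 mm) begins 47 mm behind the grasp point.
Start: joints at [-1.449, 0.434, 0.025, 1.573, -0.012, 1.134, -0.075], TCP at [0.139, 0.609, 0.227] pointing down, gripper open.
Joint ranges: [-2.62, 2.62], [-0.44, 2.09], [-1.27, 1.32], [0.08, 2.57], [-1.32, 4.46], [0.12, 2], [-2.74, 2.74]. Speed limits (rad/s): [2.22, 2.22, 3.01, 3.01, 3.14, 3.14, 3.14].

### API

Orientations are given as a rotation vector (axis times angle).
In Python, from cell import observe, cams, job gives the robot as it stands. The module is installed in compiled form; this text tells all that it offers.
- The arm moves only by the tool step_arm, never from a script. Its argument "steps" is a list of rows, each a list of 6 numbers: the shift along the world's x, y, z in mm, then the turn, a rotation vector about the world's x, y, z in rad. In form: [[dx, dy, dz, rx, ry, rz], ...]. A call has 1 to 20 rows; each row shifts and turns the commanded pose from where the row before left it; what a row does not reach is not made up. A row lasts 1/12 s, in which the tool goes at most 41.7 mm and 7.16 degrees, less where a joint would pass 70% of its speed; a pose out of reach is approached as far as the arm can. A call with a gripper value outside its range is refused whole. "gripper" is the opening, from 0 (shut) to 1 (fully open), set as the call begins (left out, the last holds). The fingers move at their own pace and stop on an object; "force" is the grip in N (left out, the last holds). Time passes only in rows, so rows that do not move let the fingers close. It gives the time, the measured TCP pose, the force, the opening and the grip force at its end, in the units of the state.
- observe(): the state, without advancing time (a new reading comes with each control period).
- cams.get_image(name): name is "scene" or "top" or "wrist"; returns the picture (420x560x3 uint8, red, green, blue); there is no depth.
- cams.get_calibration(name): a dict with "fov_y" (degrees; the focal length in pixels is half the picture's height over the tangent of half this angle, whatever the lens; pixels are square), "cx", "cy" (the principal point, pixels), "dist_coeffs" ([k1, k2, p1, p2, k3] as OpenCV has them; the pictures are not rectified), "world_to_cam" (4x4, takes a point from world to camera coordinates). Camera axes: x right, y up, looking along -z (the intrinsics and any distortion apply to the point x, -y, -z); pixel columns grow to the right and rows downward; lengths in m; the calibration is good to about 2 mm. A picture is of the moment at which its call begins: read the wrist's pose just before it. get_calibration takes no time and is no camera call; for the wrist camera it gives the pose at the moment of the call.
- job.sign_off(): hands the job in; it is judged then, once.
The state is a dict: "clock": time; "joints": joint angles; "dq": joint speeds; "joint_efforts": joint torques, N m; "position": TCP position; "ee_rot": TCP orientation; "force": force on the tool from outside, world axes, zero at the start; "ft_torque": the same for the moment, N m; "width": opening from 0.0 (shut) to 1.0 (fully open); "gripper_force": force on a finger pad.
Only numpy, scipy, OpenCV 4.12 (cv2) and the standard library are available. Lean on these libraries where they do the work, as an engineer would, in place of code of your own. Each camera call takes 0.05 s, during which the arm holds its last target. There are 200 camera calls.

## Working session

There is one attempt and no reset: what is moved stays moved. The work goes in short steps, Python scripts to look and compute and a tool call to move; the robot and the scene stay as the last step left them, time stands still between calls to the robot, and variables do not carry over. Pictures are saved under pics/ and viewed, at most 10 in all, crops included, and the job is handed in when it is done.

Besides the shell and the picture viewer there is one more tool, called after "Emit:" by a JSON object that holds its "op" and its "data". step_arm: Moves the arm, as the interface text tells. Its arguments: {"type":"object","properties":{"steps":{"type":"array","items":{"type":"array","items":{"type":"number"}}},"gripper":{"type":"number"},"force":{"type":"number"}},"required":["steps"]}

```bash
mkdir -p pics
cat > h.py <<'E'
import numpy as np, cv2
from cell import observe, cams, job
def K(c):
    f=210/np.tan(np.radians(c["fov_y"])/2)
    return np.array([[f,0,c["cx"]],[0,f,c["cy"]],[0,0,1.]])
def rays(c,px):
    u=cv2.undistortPoints(np.array(px,float).reshape(-1,1,2),K(c),np.array(c["dist_coeffs"],float)).reshape(-1,2)
    M=np.array(c["world_to_cam"]); R=M[:3,:3]; t=M[:3,3]
    d=np.c_[u[:,0],-u[:,1],-np.ones(len(u))]@R
    return -R.T@t, d
def plane(c,px,z):
    o,d=rays(c,px); return o+d*((z-o[2])/d[:,2])[:,None]
def proj(c,P):
    M=np.array(c["world_to_cam"]); q=np.atleast_2d(P)@M[:3,:3].T+M[:3,3]
    q=q*[1,-1,-1]
    return cv2.projectPoints(q,np.zeros(3),np.zeros(3),K(c),np.array(c["dist_coeffs"],float))[0].reshape(-1,2)
def grab(name,fn):
    c=cams.get_calibration(name); im=cams.get_image(name)
    cv2.imwrite("pics/%s.png"%fn,im[:,:,::-1]); np.save("pics/%s.npy"%fn,im); return c,im
E
python3 - <<'E'
from h import *
import pickle
s=observe(); print({k:np.round(v,3) for k,v in s.items()})
out=[]
for n in ["top","scene","wrist"]:
    c,im=grab(n,n+"0"); pickle.dump(c,open("pics/%s0.pkl"%n,"wb")); print(n,c["fov_y"],c["cx"],c["cy"],c["dist_coeffs"],"\n",np.round(c["world_to_cam"],3))
E
```

```text
{'clock': np.float64(0.0), 'joints': array([-1.449,  0.435,  0.025,  1.574, -0.012,  1.134, -0.075]), 'dq': array([-0.   , -0.001, -0.001, -0.   , -0.002,  0.003,  0.001]), 'joint_efforts': array([-1.0000e-03, -6.6784e+01,  9.8500e-01, -3.1447e+01, -6.1000e-02,
        4.3000e-02,  0.0000e+00]), 'position': array([0.139, 0.609, 0.226]), 'ee_rot': array([-3.520e-01, -3.122e+00,  2.000e-03]), 'force': array([ 0.982, -0.287,  0.22 ]), 'ft_torque': array([-0.052, -0.021, -0.013]), 'gripper_force': np.float64(0.0), 'width': np.float64(0.997)}
top 47.235186673717216 279.8458506344396 203.5698534402411 [-0.09722392  0.          0.          0.          0.        ] 
 [[-1.300e-02 -1.000e+00 -4.000e-03  5.900e-02]
 [ 9.800e-01 -1.300e-02  1.980e-01 -5.620e-01]
 [-1.980e-01 -1.000e-03  9.800e-01 -1.365e+00]
 [ 0.000e+00  0.000e+00  0.000e+00  1.000e+00]]
scene 47.26756672932608 275.8099430559713 210.21633657972626 [-0.01849275  0.          0.          0.          0.        ] 
 [[-0.637  0.771 -0.012  0.312]
 [-0.648 -0.527  0.55   0.379]
 [ 0.418  0.358  0.835 -1.737]
 [ 0.     0.     0.     1.   ]]
wrist 65.79780499433905 280.26414701347545 205.7289271807238 [-0.03659089  0.          0.          0.          0.        ] 
 [[ 0.223  0.975 -0.001 -0.623]
 [-0.945  0.216 -0.246  0.032]
 [-0.24   0.056  0.969 -0.39 ]
 [ 0.     0.     0.     1.   ]]
```

View pics/top0.png

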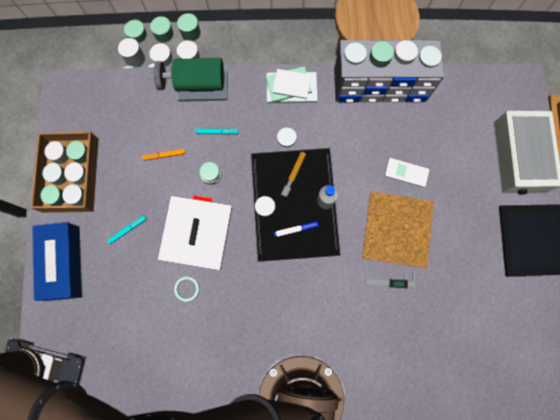

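View pics/scene0.png

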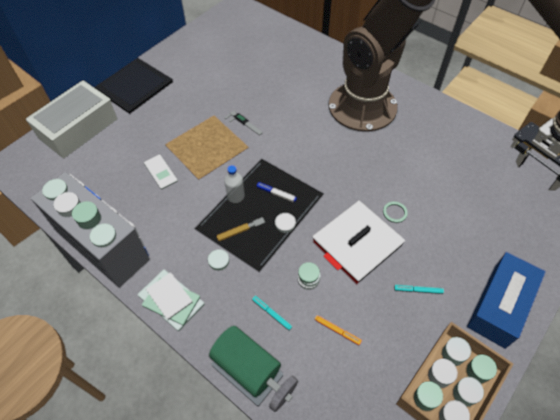

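Top view: lid at (195,232) with its handle at (194,232) and red tab at (202,199). The cork is at (398,230), the pen at (297,229) with cap to the right, the scraper at (294,173) with blade at lower left, and the bottle at (327,196). The scene view agrees.

```bash
cat >> h.py <<'E'
def mask(im,lo,hi,box=None):
    h=cv2.cvtColor(im,cv2.COLOR_RGB2HSV); m=cv2.inRange(h,np.array(lo),np.array(hi))
    if box: k=np.zeros_like(m); x0,y0,x1,y1=box; k[y0:y1,x0:x1]=255; m&=k
    return m
def big(m):
    return max(cv2.findContours(m,cv2.RETR_EXTERNAL,cv2.CHAIN_APPROX_NONE)[0],key=cv2.contourArea).reshape(-1,2)
def rect(P):
    (x,y),wh,a=cv2.minAreaRect((P[:,:2]*1000).astype(np.float32)); return np.round([x,y,*wh,a],1)
def axis(P):
    q=P[:,:2]; m=q.mean(0); w,v=np.linalg.eigh(np.cov((q-m).T)); return m,v[:,1]
E
python3 - <<'E'
from h import *
import pickle
im=np.load("pics/top0.npy"); c=pickle.load(open("pics/top0.pkl","rb"))
def show(n,lo,hi,box,z):
    m=mask(im,lo,hi,box); C=big(m); print(n,rect(plane(c,C,z)),"area",cv2.countNonZero(m)); return m
show("lid",(0,0,170),(180,40,255),(150,190,240,275),.037)
show("handle",(0,0,0),(180,255,70),(180,212,208,252),.062)
show("tab",(0,150,120),(10,255,255),(185,190,220,212),.03)
show("cork",(8,90,80),(25,255,255),(355,185,440,272),.004)
show("mat",(0,0,0),(180,255,55),(245,140,345,265),.003)
show("penw",(0,0,150),(180,50,255),(272,215,320,242),.017)
show("penb",(110,120,60),(130,255,255),(272,215,322,242),.017)
show("brass",(10,120,80),(30,255,255),(278,148,308,190),.017)
show("blade",(0,0,70),(180,90,255),(278,178,298,199),.012)
show("discb",(0,0,120),(180,70,255),(252,190,277,222),.019)
show("bcap",(95,120,80),(125,255,255),(315,180,340,205),.143)
s=observe()
E
python3 - <<'E'
import cv2
im=cv2.imread("pics/top0.png")[130:280,140:350]; cv2.imwrite("pics/c1.png",cv2.resize(im,(798,570),interpolation=cv2.INTER_CUBIC))
E
```

```text
lid [484.5 307.7 189.6 199.4  80. ] area 3982
handle [482.6 304.9  12.7  74.8  80.3] area 112
tab [588.3 287.4  57.2  10.1  79.6] area 64
cork [ 490.2 -308.2  199.7  209.3   80.2] area 4377
mat [574.8   7.4 335.6 245.    3.4] area 6995
penw [488.7  27.   15.5  76.7  13.4] area 133
penb [503.3 -37.7  19.9  53.   13.3] area 125
brass [689.2  -2.3  19.2 100.4  65.2] area 196
blade [620.3  30.1  20.7  51.9  63.2] area 100
discb [566.  103.   66.9  96.1  89.9] area 385
bcap [582.4 -88.9  22.4  28.8  88.1] area 79
```

View pics/c1.png

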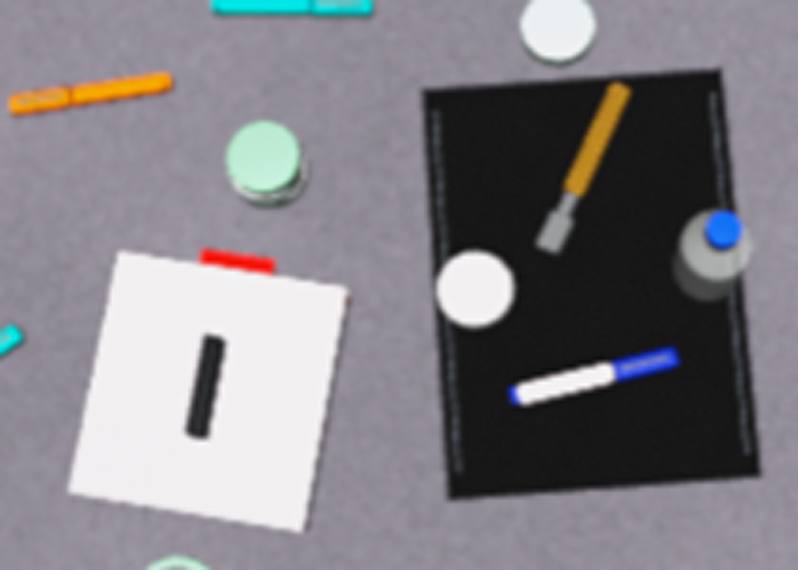

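The crop shows the scraper's blade pointing lower left, the pen's cap pointing right, and the tab at +x. The tray yaw is about -10°, and the cork has the same yaw. I'll move above the lid handle.

Emit:
{"op": "step_arm", "data": {"steps": [[17.2,-15.1,0,0,0,0.0025],[17.2,-15.1,0,0,0,0.0025],[17.2,-15.1,0,0,0,0.0025],[17.2,-15.1,0,0,0,0.0025],[17.2,-15.1,0,0,0,0.0025],[17.2,-15.1,0,0,0,0.0025],[17.2,-15.1,0,0,0,0.0025],[17.2,-15.1,0,0,0,0.0025],[17.2,-15.1,0,0,0,0.0025],[17.2,-15.1,0,0,0,0.0025],[17.2,-15.1,0,0,0,0.0025],[17.2,-15.1,0,0,0,0.0025],[17.2,-15.1,0,0,0,0.0025],[17.2,-15.1,0,0,0,0.0025],[17.2,-15.1,0,0,0,0.0025],[17.2,-15.1,0,0,0,0.0025],[17.2,-15.1,0,0,0,0.0025],[17.2,-15.1,0,0,0,0.0025],[17.2,-15.1,0,0,0,0.0025],[17.2,-15.1,0,0,0,0.0025]]}}

```text
clock: 1.82
position: [0.4839, 0.3063, 0.2265]
ee_rot: [-0.274, -3.129, 0.0]
force: [0.7, -0.5, -1.0]
width: 0.997
gripper_force: 0.0
```

```bash
cat >> h.py <<'E'
def tool():
    from scipy.spatial.transform import Rotation as R
    s=observe(); m=R.from_rotvec(s["ee_rot"]).as_matrix()
    print("t",round(float(s["clock"]),2),"TCP",np.round(np.array(s["position"])*1000,1),"yawY",round(np.degrees(np.arctan2(m[1,1],m[0,1])),2),"z",np.round(m[:,2],3),"w",round(float(s["width"]),3),"F",np.round(s["force"],1),"q7",np.round(s["joints"],2)); return s
E
python3 - <<'E'
from h import *
import pickle
tool(); c,im=grab("wrist","w1"); pickle.dump(c,open("pics/w1.pkl","wb"))
M=np.array(c["world_to_cam"]); print(-M[:3,:3].T@M[:3,3])
m=mask(im,(0,0,0),(180,255,70)); n,l,st,ce=cv2.connectedComponentsWithStats(m)
for i in range(1,n):
    if st[i,4]>300: print(st[i],rect(plane(c,big((l==i).astype(np.uint8)*255),.062)))
E
```

```text
t 1.82 TCP [483.9 306.3 226.5] yawY 79.99 z [-0. -0. -1.] w 0.997 F [ 0.7 -0.5 -1. ] q7 [-0.78  0.35  0.17  1.71 -0.06  1.08  0.8 ]
[0.41914391 0.31672763 0.38572706]
[    0   142   560   217 32632] [560.7 290.4 680.9 255.   80.1]
[276 156  11  73 767] [486.9 305.6  10.5  74.9  80. ]
[ 434  230  126   90 4708] [621.  526.8 137.3 104.   81.9]
[128 238  72  26 490] [526.9 169.1  77.8  28.7  80.3]
[362 238  76  26 522] [571.4 421.5  82.2  28.7  79.7]
[381 292  21  27 308] [631.7 410.8  39.3  18.8  21.5]
[ 501  358   59   62 1463] [795.  571.5 105.3  77.8   1.5]
[ 401  378   84   42 1474] [780.1 461.  101.3  63.9  78.2]
```

View pics/w1.png

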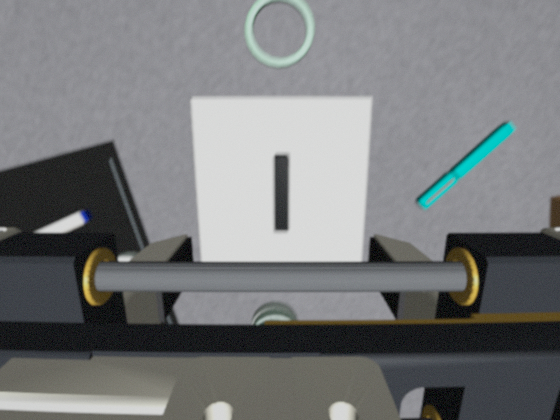

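The wrist view shows the handle at (281,193) centred under the tool, with matching yaw. Next I descend, grip and lift.

Emit:
{"op": "step_arm", "data": {"steps": [[0.1,0,-15,0,0,0],[0.1,-0.1,-15,0,0,0],[0.1,-0.1,-15,0,0,0],[0.1,-0.1,-15,0,0,0],[0.1,-0.1,-15,0,0,0],[0.1,-0.1,-15,0,0,0],[0.1,-0.1,-15,0,0,0],[0.1,-0.1,-15,0,0,0],[0.1,-0.1,-12,0,0,0],[0.1,0,-12,0,0,0],[0,0,-10,0,0,0],[0,0,-10,0,0,0],[0,0,-8,0,0,0],[0,0,-6,0,0,0],[0,0,-4,0,0,0],[0,0,-2,0,0,0],[0,0,0,0,0,0]]}}

```text
clock: 3.28
position: [0.4843, 0.3065, 0.0425]
ee_rot: [-0.274, -3.129, 0.0]
force: [-0.3, 0.4, 1.4]
width: 0.998
gripper_force: 0.0
```

Emit:
{"op": "step_arm", "data": {"steps": [[0,0,0,0,0,0],[0,0,0,0,0,0],[0,0,0,0,0,0],[0,0,0,0,0,0],[0,0,0,0,0,0],[0,0,0,0,0,0],[0,0,0,0,0,0],[0,0,0,0,0,0],[0,0,0,0,0,0],[0,0,0,0,0,0]], "gripper": 0, "force": 40}}

```text
clock: 4.12
position: [0.4844, 0.3065, 0.0427]
ee_rot: [0.274, 3.13, 0.0]
force: [0.6, 0.2, 0.1]
width: 0.324
gripper_force: 0.0
```

Emit:
{"op": "step_arm", "data": {"steps": [[0,0,0,0,0,0],[0,0,0,0,0,0],[0,0,0,0,0,0],[0,0,0,0,0,0],[0,0,0,0,0,0],[0,0,0,0,0,0]]}}

```text
clock: 4.62
position: [0.4844, 0.3066, 0.0428]
ee_rot: [0.274, 3.13, 0.0]
force: [0.6, 1.8, -0.9]
width: 0.17
gripper_force: 40.0
```

Emit:
{"op": "step_arm", "data": {"steps": [[0,0,2,0,0,0],[0,0,4,0,0,0],[0,0,6,0,0,0],[0,0,8,0,0,0],[0,0,10,0,0,0],[0,0,14,0,0,0],[0,0,16,0,0,0],[0,0,20,0,0,0],[0,0,20,0,0,0],[0,0,20,0,0,0],[0,0,20,0,0,0],[0,0,20,0,0,0],[0,0,16,0,0,0],[0,0,12,0,0,0],[0,0,7,0,0,0],[0,0,3,0,0,0],[0,0,0,0,0,0]]}}

```text
clock: 6.03
position: [0.4845, 0.3065, 0.2415]
ee_rot: [0.274, 3.129, 0.001]
force: [0.9, -0.4, -1.8]
width: 0.169
gripper_force: 40.0
```

Run:
```python
from h import *
tool(); c,im=grab("top","t1")
cv2.imwrite("pics/t1c.png",cv2.resize(im[130:280,130:450,::-1],(800,375),interpolation=cv2.INTER_CUBIC))
s,im2=grab("scene","s1")
C=big(mask(im,(0,0,150),(180,40,255),(130,180,250,300)))
for z in (.2,.235): print(rect(plane(c,C,z)))
C=big(mask(im,(8,90,80),(25,255,255),(355,185,440,272))); print("cork",rect(plane(c,C,.004)))
```

```text
t 6.03 TCP [484.5 306.5 241.5] yawY 79.98 z [ 0.001  0.001 -1.   ] w 0.169 F [ 0.9 -0.4 -1.8] q7 [-0.78  0.34  0.17  1.69 -0.06  1.12  0.8 ]
[444.4 240.4 213.6 317.   89.9]
[439.8 235.  207.6 308.2  89.9]
cork [ 490.2 -308.3  199.5  209.3   80.3]
```

View pics/t1c.png

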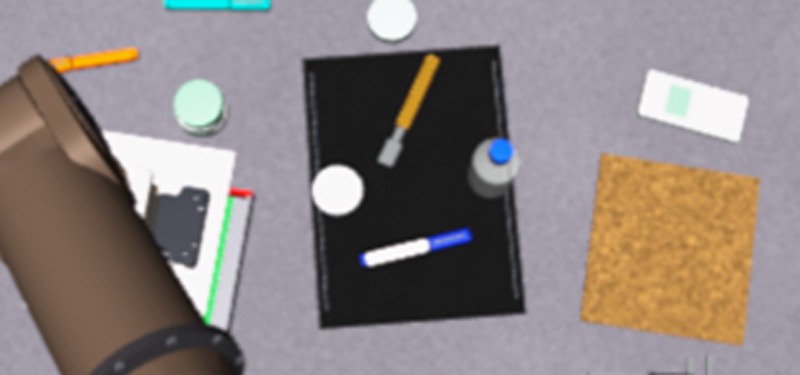

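The lid is held, and the green strip shows in the right-hand lane. Carrying it to the cork.

Emit:
{"op": "step_arm", "data": {"steps": [[0,-8,0,0,0,0],[0,-14,0,0,0,0],[0.3,-20,0,0,0,0],[0.3,-24,0,0,0,0],[0.3,-24,0,0,0,0],[0.3,-24,0,0,0,0],[0.3,-24,0,0,0,0],[0.3,-24,0,0,0,0],[0.3,-24,0,0,0,0],[0.3,-24,0,0,0,0],[0.3,-24,0,0,0,0],[0.3,-24,0,0,0,0],[0.3,-24,0,0,0,0],[0.3,-24,0,0,0,0]]}}

```text
clock: 7.3
position: [0.4869, -0.0022, 0.2404]
ee_rot: [-0.276, -3.129, 0.0]
force: [0.2, 0.7, -1.9]
width: 0.173
gripper_force: 40.0
```

Emit:
{"op": "step_arm", "data": {"steps": [[0.3,-24,0,0,0,0],[0.3,-24,0,0,0,0],[0.3,-24,0,0,0,0],[0.3,-24,0,0,0,0],[0.3,-24,0,0,0,0],[0.3,-24,0,0,0,0],[0.3,-24,0,0,0,0],[0.3,-24,0,0,0,0],[0.3,-24,0,0,0,0],[0.3,-24,0,0,0,0],[0.3,-24,0,0,0,0],[0,-18,0,0,0,0],[0,-11,0,0,0,0],[0,-6,0,0,0,0],[0,-3.5,0,0,0,0],[0,0,0,0,0,0]]}}

```text
clock: 8.63
position: [0.4909, -0.302, 0.2405]
ee_rot: [-0.275, -3.129, -0.001]
force: [-0.4, 0.4, -2.2]
width: 0.17
gripper_force: 40.0
```

Run:
```python
from h import *
tool(); c,im=grab("wrist","w2"); M=np.array(c["world_to_cam"])
C=big(mask(im,(0,0,140),(180,40,255),(100,60,460,240))); print("lid",rect(plane(c,C,.036+.1995)))
C=big(mask(im,(8,80,60),(25,255,255),(60,0,500,235))); print("cork",rect(plane(c,C,.004)))
```

```text
t 8.63 TCP [ 490.9 -302.   240.5] yawY 79.96 z [-0.  0. -1.] w 0.17 F [-0.4  0.4 -2.2] q7 [ 0.12  0.36  0.46  1.7  -0.18  1.12  2.03]
lid [ 440.5 -296.5  190.9   90.3   80. ]Traceback (most recent call last):
  File "<stdin>", line 4, in <module>
  File "h.py", line 25, in big
    return max(cv2.findContours(m,cv2.RETR_EXTERNAL,cv2.CHAIN_APPROX_NONE)[0],key=cv2.contourArea).reshape(-1,2)
           ~~~^^^^^^^^^^^^^^^^^^^^^^^^^^^^^^^^^^^^^^^^^^^^^^^^^^^^^^^^^^^^^^^^^^^^^^^^^^^^^^^^^^^^
ValueError: max() iterable argument is empty
```

View pics/w2.png

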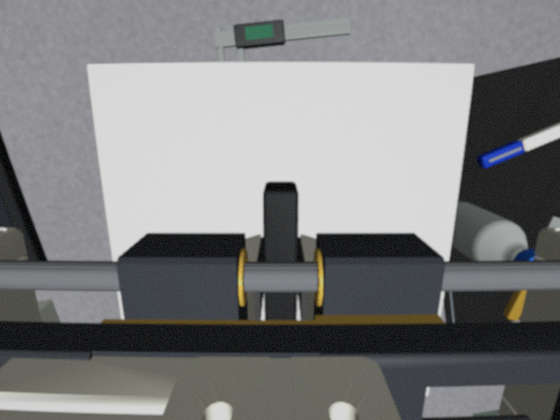

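The lid is centred on the gripper (near-edge midpoint u≈280, handle u≈281). Lowering it onto the cork.

Emit:
{"op": "step_arm", "data": {"steps": [[-0.3,-2.1,-6,0,0,0],[-0.3,-2.1,-12,0,0,0],[-0.3,-2.1,-16,0,0,0],[0,0,-18,0,0,0],[0,0,-18,0,0,0],[0,0,-18,0,0,0],[0,0,-18,0,0,0],[0,0,-18,0,0,0],[0,0,-18,0,0,0],[0,0,-16,0,0,0],[0,0,-14,0,0,0],[0,0,-12,0,0,0],[0,0,-10,0,0,0],[0,0,-8,0,0,0],[0,0,-6,0,0,0],[0,0,-4,0,0,0],[0,0,-4,0,0,0],[0,0,-2,0,0,0],[0,0,0,0,0,0]]}}

```text
clock: 10.27
position: [0.4903, -0.3083, 0.0226]
ee_rot: [-0.275, -3.129, -0.0]
force: [-0.1, -0.4, -1.2]
width: 0.171
gripper_force: 40.0
```

```bash
python3 -c "
from h import *
tool()"
```

```text
t 10.27 TCP [ 490.3 -308.3   22.6] yawY 79.97 z [-0.  0. -1.] w 0.171 F [-0.1 -0.4 -1.2] q7 [ 0.23  0.62  0.35  1.9  -0.33  0.67  2.17]
```

Emit:
{"op": "step_arm", "data": {"steps": [[0,0,-1,0,0,0],[0,0,-1,0,0,0],[0,0,-0.7,0,0,0],[0,0,0,0,0,0]]}}

```text
clock: 10.6
position: [0.4904, -0.3083, 0.0201]
ee_rot: [0.274, 3.129, 0.0]
force: [1.1, -0.6, -1.2]
width: 0.17
gripper_force: 40.0
```

Emit:
{"op": "step_arm", "data": {"steps": [[0,0,-0.5,0,0,0],[0,0,-0.5,0,0,0],[0,0,0,0,0,0]]}}

```text
clock: 10.85
position: [0.4903, -0.3083, 0.019]
ee_rot: [-0.274, -3.13, -0.0]
force: [-0.7, -0.6, -0.9]
width: 0.173
gripper_force: 40.0
```

Emit:
{"op": "step_arm", "data": {"steps": [[0,0,-0.5,0,0,0],[0,0,-0.5,0,0,0],[0,0,0,0,0,0]]}}

```text
clock: 11.1
position: [0.4904, -0.3083, 0.0187]
ee_rot: [0.275, 3.129, 0.0]
force: [-2.4, 1.2, 7.4]
width: 0.165
gripper_force: 40.0
```

Contact made. Release and rise.

Emit:
{"op": "step_arm", "data": {"steps": [[0,0,0.5,0,0,0],[0,0,0,0,0,0],[0,0,0,0,0,0],[0,0,0,0,0,0],[0,0,0,0,0,0],[0,0,0,0,0,0]], "gripper": 0.5}}

```text
clock: 11.6
position: [0.4903, -0.3083, 0.0185]
ee_rot: [-0.274, -3.13, -0.0]
force: [-0.3, 0.0, 0.0]
width: 0.494
gripper_force: 0.0
```

Emit:
{"op": "step_arm", "data": {"steps": [[0,0,5,0,0,0],[0,0,10,0,0,0],[0,0,15,0,0,0],[0,0,20,0,0,0],[0,0,25,0,0,0],[0,0,25,0,0,0],[0,0,25,0,0,0],[0,0,25,0,0,0],[0,0,25,0,0,0],[0,0,25,0,0,0],[0,0,15,0,0,0],[0,0,8,0,0,0],[0,0,0,0,0,0]]}}

```text
clock: 12.68
position: [0.491, -0.3089, 0.2439]
ee_rot: [0.274, 3.126, -0.002]
force: [-0.1, -0.9, 0.2]
width: 0.496
gripper_force: 0.0
```

Run:
```python
from h import *
tool(); c,im=grab("top","t2")
cv2.imwrite("pics/t2c.png",cv2.resize(im[135:285,130:450,::-1],(800,375),interpolation=cv2.INTER_CUBIC))
b=(150,190,245,275)
for n,lo,hi,z in (("green",(45,120,60),(75,255,255),.008),("blue",(100,120,60),(130,255,255),.008),("yellow",(22,120,80),(38,255,255),.008),("tab",(0,150,120),(10,255,255),.03)):
    m=mask(im,lo,hi,b); C=big(m); print(n,rect(plane(c,C,z)),cv2.boundingRect(C))
C=big(mask(im,(0,0,150),(180,40,255),(355,185,440,275))); print("lid",rect(plane(c,C,.013)))
def show(n,lo,hi,box,z):
    m=mask(im,lo,hi,box); C=big(m); print(n,rect(plane(c,C,z)),"area",cv2.countNonZero(m))
    P=plane(c,np.argwhere(m>0)[:,::-1],z); print("  axis",np.round(axis(P)[0]*1000,1),np.degrees(np.arctan2(*axis(P)[1][::-1])))
show("pen",(0,0,90),(180,255,255),(265,215,325,243),.015)
show("brass",(10,120,80),(30,255,255),(278,148,308,190),.015)
```

```text
t 12.68 TCP [ 491.  -308.9  243.9] yawY 79.97 z [ 0.003 -0.001 -1.   ] w 0.496 F [-0.1 -0.9  0.2] q7 [ 0.13  0.36  0.47  1.69 -0.18  1.13  2.04]
green [477.  259.2  33.9 176.   79.9] (202, 207, 21, 59)
blue [493.5 353.9  35.  176.2  79.9] (170, 202, 23, 58)
yellow [485.4 306.3  35.  177.4  79.9] (186, 204, 22, 59)
tab [582.  289.5 173.7  23.3  79.7] (173, 196, 57, 13)
lid [ 491.4 -300.4  168.7  194.5   79.9]
pen [494.    4.3  19.2 137.8  13.3] area 296
  axis [494.3   6.1] 100.83727578652287
brass [690.1  -2.2  20.  100.9  64.8] area 205
  axis [689.   -1.7] 154.83012543616462
```

View pics/t2c.png

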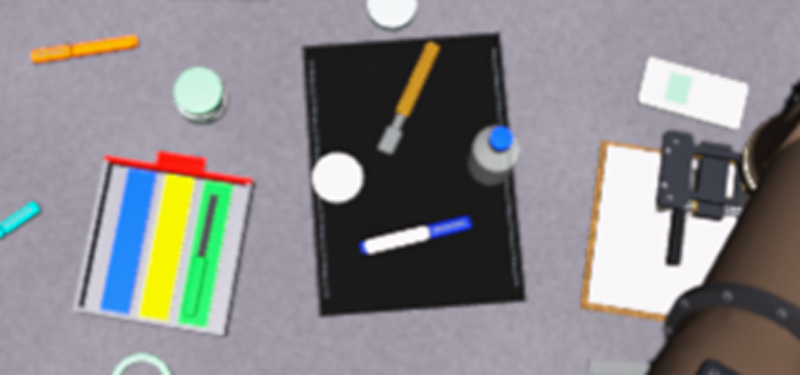

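The lid sits on the cork. In the tray, blue is the left lane (493.5,353.9), yellow the middle (485.4,306.3), and green the right with the file on it. Next I go above the pen.

Emit:
{"op": "step_arm", "data": {"steps": [[0,8,0,0,0,-0.04],[0.2,16,0,0,0,-0.07],[0.2,20,-1,0,0,-0.07],[0.2,20,-1,0,0,-0.07],[0.2,20,-1,0,0,-0.07],[0.2,20,-1,0,0,-0.07],[0.2,20,-1,0,0,-0.07],[0.2,20,-1,0,0,-0.07],[0.2,20,-1,0,0,-0.07],[0.2,20,-1,0,0,-0.07],[0.2,20,-1,0,0,-0.07],[0.2,20,-1,0,0,-0.07],[0.2,20,-1,0,0,-0.07],[0.2,20,-1,0,0,-0.07],[0.2,20,-1,0,0,-0.07],[0.2,16,-1,0,0,-0.07],[0,8.5,0,0,0,-0.05],[0,4,0,0,0,-0.024],[0,0,0,0,0,0]]}}

```text
clock: 14.32
position: [0.4924, 0.0055, 0.2262]
ee_rot: [-1.947, -2.463, 0.003]
force: [-0.2, -0.2, -0.2]
width: 0.499
gripper_force: 0.0
```

Run:
```python
from h import *
tool(); c,im=grab("wrist","w3")
m=mask(im,(0,0,90),(180,255,255),(140,90,430,234))|mask(im,(110,120,50),(130,255,255),(140,90,430,234))
n,l,st,ce=cv2.connectedComponentsWithStats(m)
for i in range(1,n):
    if st[i,4]>300: print(st[i],rect(plane(c,big((l==i).astype(np.uint8)*255),.017)))
m=mask(im,(110,120,50),(130,255,255),(140,60,430,234)); 
n,l,st,ce=cv2.connectedComponentsWithStats(m)
for i in range(1,n):
    if st[i,4]>60: print("b",st[i],rect(plane(c,big((l==i).astype(np.uint8)*255),.017)))
c,im=grab("top","t3")
C=big(mask(im,(0,0,150),(180,40,255),(355,185,440,275))); print("lid",rect(plane(c,C,.013)))
C=big(mask(im,(8,90,80),(25,255,255),(355,185,440,272))); print("cork",rect(plane(c,C,.004)))
```

```text
t 14.32 TCP [492.4   5.5 226.2] yawY 13.34 z [-0.002 -0.    -1.   ] w 0.499 F [-0.2 -0.2 -0.2] q7 [-0.59  0.23  0.58  1.92 -0.15  1.03  0.28]
[  140    90    82   144 10444] [373.5  -3.5  88.1 173.1   7.5]
[ 330   90  100   56 3128] [580.6  99.6 109.5  58.8  13.8]
[ 276  122   17  112 1833] [495.2   8.3  18.6 128.9  13.2]
[ 373  167   57   60 1101] [639.1  21.6  21.1  91.9  64.8]
b [278 122  14   6  64] [481.2  68.4  14.4   5.4  13.4]
b [276 198  16  36 409] [504.6 -33.6  17.9  43.   13.4]
lid [ 490.  -309.1  186.2  194.6   80. ]
cork [ 490.4 -307.2  197.4  209.7   80.1]
```

View pics/w3.png

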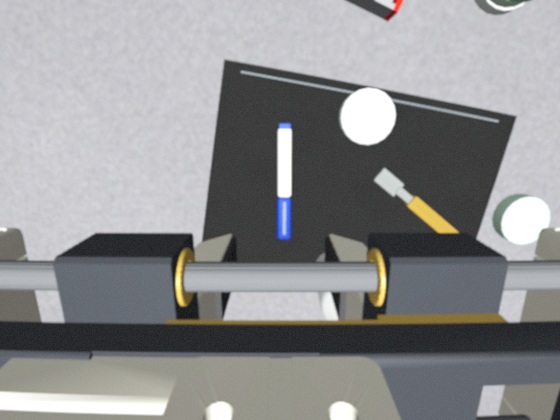

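The wrist view shows the pen at (285,180) with the cap toward the bottom, aligned with the tool. The lid is within 2 mm of the cork's centre. Descend and grip.

Emit:
{"op": "step_arm", "data": {"steps": [[0.6,-0.2,-8,0,0,0],[0.5,-0.2,-16,0,0,0],[0.5,-0.2,-20,0,0,0],[0.5,-0.2,-20,0,0,0],[0.5,-0.1,-20,0,0,0],[0,0,-20,0,0,0],[0,0,-20,0,0,0],[0,0,-20,0,0,0],[0,0,-18,0,0,0],[0,0,-16,0,0,0],[0,0,-13,0,0,0],[0,0,-10,0,0,0],[0,0,-8,0,0,0],[0,0,-6,0,0,0],[0,0,-3,0,0,0],[0,0,-2,0,0,0],[0,0,0,0,0,0]]}}

```text
clock: 15.83
position: [0.496, 0.0033, 0.0075]
ee_rot: [1.949, 2.463, 0.0]
force: [0.7, 0.6, 0.1]
width: 0.503
gripper_force: 0.0
```

Emit:
{"op": "step_arm", "data": {"steps": [[0,0,0,0,0,0],[0,0,0,0,0,0],[0,0,0,0,0,0],[0,0,0,0,0,0],[0,0,0,0,0,0],[0,0,0,0,0,0],[0,0,0,0,0,0],[0,0,0,0,0,0]], "gripper": 0, "force": 20}}

```text
clock: 16.5
position: [0.4961, 0.0034, 0.0077]
ee_rot: [1.949, 2.464, 0.0]
force: [-0.6, -0.1, 3.8]
width: 0.16
gripper_force: 20.0
```

Gripped. Lift and carry toward the blue strip.

Emit:
{"op": "step_arm", "data": {"steps": [[0,0,3,0,0,0],[0,0,6,0,0,0],[0,0,10,0,0,0],[0,0,16,0,0,0],[0,0,20,0,0,0],[0,0,20,0,0,0],[0,0,20,0,0,0],[0,0,18,0,0,0],[0,0,12,0,0,0],[0,0,5,0,0,0]]}}

```text
clock: 17.33
position: [0.4968, 0.0032, 0.14]
ee_rot: [1.949, 2.462, 0.004]
force: [0.6, 0.3, -0.5]
width: 0.155
gripper_force: 20.0
```

Emit:
{"op": "step_arm", "data": {"steps": [[0,8,0,0,0,0.03],[0,15,0,0,0,0.06],[0,20,0,0,0,0.065],[0,20,0,0,0,0.065],[0,20,0,0,0,0.065],[0,20,0,0,0,0.065],[0,20,0,0,0,0.065],[0,20,0,0,0,0.065],[0,20,0,0,0,0.065],[0,20,0,0,0,0.065],[0,20,0,0,0,0.065],[0,20,0,0,0,0.065],[0,20,0,0,0,0.065],[0,20,0,0,0,0.065],[0,20,0,0,0,0.065],[-0.4,20,0,0,0,0.065],[-0.4,20,0,0,0,0.065],[-0.4,15,0,0,0,0.06],[0,8,0,0,0,0.037],[0,4,0,0,0,0]]}}

```text
clock: 19.0
position: [0.4943, 0.3552, 0.1373]
ee_rot: [-0.27, -3.13, -0.001]
force: [-0.6, -0.4, -0.4]
width: 0.155
gripper_force: 20.0
```

Emit:
{"op": "step_arm", "data": {"steps": [[0,0,0,0,0,0],[0,0,0,0,0,0]]}}

```text
clock: 19.17
position: [0.495, 0.3524, 0.1374]
ee_rot: [-0.28, -3.129, 0.001]
force: [-0.0, -0.1, -0.4]
width: 0.16
gripper_force: 20.0
```

Run:
```python
from h import *
s=tool(); c,im=grab("wrist","w4")
T=np.array(s["position"]); u=np.array([np.cos(np.radians(-10.1)),np.sin(np.radians(-10.1))]); v=np.array([-u[1],u[0]])
for n,lo,hi,z in (("bluestrip",(100,120,60),(112,255,255),.008),("yellow",(22,120,80),(38,255,255),.008),("green",(45,120,60),(75,255,255),.008),("penw",(0,0,120),(180,45,255),T[2]+.008),("penblue",(114,120,40),(130,255,255),T[2]+.008)):
    m=mask(im,lo,hi); m[236:]=0
    k,l,st,ce=cv2.connectedComponentsWithStats(m)
    for i in range(1,k):
        if st[i,4]>150:
            P=plane(c,big((l==i).astype(np.uint8)*255),z)[:,:2]; d=(P-T[:2])*1000
            print(n,st[i],rect(P),"along",np.round([(d@u).min(),(d@u).max()],1),"across",np.round([(d@v).min(),(d@v).max()],1))
```

```text
t 19.17 TCP [495.  352.4 137.4] yawY 79.78 z [-0.    -0.001 -1.   ] w 0.16 F [-0.  -0.1 -0.4] q7 [-0.84  0.49  0.19  1.73 -0.11  0.93  0.79]
bluestrip [ 263   97   41  139 1762] [469.8 358.5  34.8 123.7  80.2] along [-87.7  35.9] across [-16.   19.2]
yellow [ 206   97   46  139 5455] [461.2 311.2  35.7 123.8  80. ] along [-87.9  35.9] across [-64.5 -28.6]
green [ 150   98   51  137 4908] [452.4 263.9  36.  122.4  80. ] along [-87.6  34.8] across [-112.7  -76.5]
penw [    0     0   560   236 94654] [431.1 367.2 273.  106.6  79.8] along [-119.   -11.9] across [-133.2  139.7]
penw [ 127   93  201  143 9717] [445.7 336.2  90.1  66.5  79.9] along [-78.9 -12.4] across [-69.7  20.4]
penw [ 265  131   32  105 3234] [457.9 358.   14.7  49.9  79.8] along [-62.4 -12.5] across [-8.4  6.3]
```

View pics/w4.png

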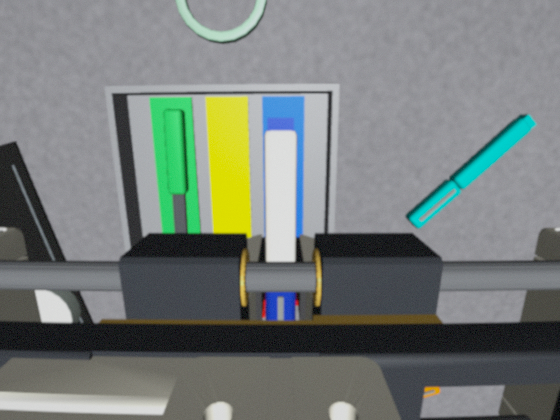

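The pen is centred over the blue strip to within about 1.5 mm, with its cap toward the red end. I'll descend with a small correction.

Emit:
{"op": "step_arm", "data": {"steps": [[-0.1,0.5,-5,0,0,0],[-0.1,0.5,-10,0,0,0],[-0.1,0.6,-14,0,0,0],[0,0,-16,0,0,0],[0,0,-16,0,0,0],[0,0,-14,0,0,0],[0,0,-12,0,0,0],[0,0,-10,0,0,0],[0,0,-8,0,0,0],[0,0,-6,0,0,0],[0,0,-4,0,0,0],[0,0,-3,0,0,0],[0,0,-3,0,0,0],[0,0,0,0,0,0],[0,0,0,0,0,0]]}}

```text
clock: 20.47
position: [0.4946, 0.355, 0.0168]
ee_rot: [0.277, 3.129, 0.001]
force: [0.5, -0.0, 0.0]
width: 0.161
gripper_force: 20.0
```

Emit:
{"op": "step_arm", "data": {"steps": [[0,0,-1,0,0,0],[0,0,-1,0,0,0],[0,0,0,0,0,0]]}}

```text
clock: 20.72
position: [0.4945, 0.3549, 0.0146]
ee_rot: [0.277, 3.129, 0.0]
force: [0.5, 0.2, 0.3]
width: 0.16
gripper_force: 20.0
```

Emit:
{"op": "step_arm", "data": {"steps": [[0,-0.7,-0.7,0,0,0],[0,0,-0.6,0,0,0],[0,0,0,0,0,0]]}}

```text
clock: 20.97
position: [0.4944, 0.3541, 0.0131]
ee_rot: [-0.278, -3.129, 0.0]
force: [0.4, -0.1, 0.0]
width: 0.155
gripper_force: 20.0
```

Emit:
{"op": "step_arm", "data": {"steps": [[0,0,-0.5,0,0,0],[0,0,-0.4,0,0,0],[0,0,0,0,0,0]]}}

```text
clock: 21.22
position: [0.4945, 0.3542, 0.0128]
ee_rot: [0.278, 3.129, 0.0]
force: [-1.0, -0.3, 4.5]
width: 0.16
gripper_force: 20.0
```

Contact. Release with a narrow opening and rise.

Emit:
{"op": "step_arm", "data": {"steps": [[0,0,0.3,0,0,0],[0,0,0,0,0,0],[0,0,0,0,0,0],[0,0,0,0,0,0]], "gripper": 0.28}}

```text
clock: 21.55
position: [0.4944, 0.3542, 0.0126]
ee_rot: [0.277, 3.129, 0.0]
force: [-0.3, 0.2, 0.2]
width: 0.275
gripper_force: 0.0
```

Emit:
{"op": "step_arm", "data": {"steps": [[0,0,3,0,0,0],[0,0,6,0,0,0],[0,0,10,0,0,0],[0,0,16,0,0,0],[0,0,22,0,0,0],[0,0,25,0,0,0],[0,0,25,0,0,0],[0,0,25,0,0,0],[0,0,25,0,0,0],[0,0,25,0,0,0],[0,0,18,0,0,0],[0,0,10,0,0,0],[0,0,4,0,0,0]]}}

```text
clock: 22.63
position: [0.4951, 0.3546, 0.2291]
ee_rot: [0.278, 3.127, 0.004]
force: [0.3, -0.5, -0.7]
width: 0.282
gripper_force: 0.0
```

Run:
```python
from h import *
import pickle
tool()
# bottle position from the two fixed views: cap centres, triangulated
A=[];b=[]
im=np.load("pics/top0.npy"); c=pickle.load(open("pics/top0.pkl","rb"))
im2=np.load("pics/scene0.npy"); c2=pickle.load(open("pics/scene0.pkl","rb"))
for i,cc,bx in ((im,c,(315,180,340,205)),(im2,c2,(222,160,245,176))):
    C=big(mask(i,(95,120,60),(125,255,255),bx)); p=C.mean(0); o,d=rays(cc,[p]); d=d[0]/np.linalg.norm(d[0])
    N=np.eye(3)-np.outer(d,d); A.append(N); b.append(N@o); print(p,plane(cc,[p],.135))
print("bottle cap",np.linalg.solve(sum(A),sum(b)))
C=big(mask(im2,(8,120,60),(30,255,255),(205,205,262,245))); r=rect(plane(c2,C,.015)); print("scene brass",r)
C=big(mask(im2,(0,0,70),(180,90,255),(240,212,268,235))); print("scene blade",rect(plane(c2,C,.011)))
c,im=grab("top","t4")
C=big(mask(im,(10,120,80),(30,255,255),(278,148,308,190))); print("top brass",rect(plane(c,C,.015)))
```

```text
t 22.63 TCP [495.1 354.6 229.1] yawY 79.86 z [ 0.003  0.002 -1.   ] w 0.282 F [ 0.3 -0.5 -0.7] q7 [-0.86  0.4   0.21  1.63 -0.09  1.12  0.77]
[329.85185185 189.77777778] [[ 0.58481729 -0.08934094  0.135     ]]
[231.5        169.18181818] [[ 0.58540647 -0.08833385  0.135     ]]
bottle cap [ 0.58492629 -0.08924676  0.13388303]
scene brass [695.2   1.8  25.3 102.4  65.2]
scene blade [623.9  32.1  24.7  51.2  60.9]
top brass [690.1  -2.2  20.  100.9  64.8]
```

Bottle at (585,-89). Gripping well back on the scraper's handle keeps about 15 mm clear of it. Moving above the scraper.

Emit:
{"op": "step_arm", "data": {"steps": [[4,-7,0,0,0,-0.005],[8,-14,0,0,0,-0.01],[11,-19,0,0,0,-0.015],[11,-19.5,0,0,0,-0.015],[11,-19.5,0,0,0,-0.015],[11,-19.5,0,0,0,-0.015],[11,-19.5,0,0,0,-0.015],[11,-19.5,0,0,0,-0.015],[11,-19.5,0,0,0,-0.015],[11,-19.5,0,0,0,-0.015],[11,-19.5,0,0,0,-0.015],[11,-19.5,0,0,0,-0.015],[11,-19.5,0,0,0,-0.015],[11,-19.5,0,0,0,-0.015],[11,-19.5,0,0,0,-0.015],[11,-19.5,0,0,0,-0.015],[11,-19.5,0,0,0,-0.015],[11,-19.5,0,0,0,-0.015],[11,-19,0,0,0,-0.012],[7,-10,0,0,0,-0.01]], "gripper": 0.5}}

```text
clock: 24.35
position: [0.7003, -0.013, 0.2251]
ee_rot: [-0.715, -3.058, 0.005]
force: [0.0, -0.1, -0.3]
width: 0.5
gripper_force: 0.0
```

Emit:
{"op": "step_arm", "data": {"steps": [[0,0,0,0,0,0],[0,0,0,0,0,0]]}}

```text
clock: 24.52
position: [0.7, -0.0086, 0.2255]
ee_rot: [-0.71, -3.059, 0.001]
force: [-0.0, 1.6, 0.4]
width: 0.5
gripper_force: 0.0
```

Run:
```python
from h import *
s=tool(); T=np.array(s["position"])*1000
c,im=grab("wrist","w5")
a=np.radians(154.8); u=np.array([np.cos(a),np.sin(a)]); v=np.array([-u[1],u[0]])
m=mask(im,(8,100,60),(32,255,255)); m[238:]=0
C=big(m); print(cv2.boundingRect(C)); P=plane(c,C,.016)[:,:2]*1000
print("brass",rect(P/1000)); d=P-T[:2]; print("along",(d@u).min().round(1),(d@u).max().round(1),"across",(d@v).min().round(1),(d@v).max().round(1))
mm=np.argwhere(m>0)[:,::-1]; ax=axis(plane(c,mm,.016)); print(np.degrees(np.arctan2(*ax[1][::-1])))
t,i2=grab("top","t5")
for n,lo,hi,z in (("bluestrip",(100,120,60),(112,255,255),.008),("penw",(0,0,190),(180,40,255),.022),("penblue",(114,120,40),(130,255,255),.022),("yellow",(22,120,80),(38,255,255),.008)):
    C=big(mask(i2,lo,hi,(165,195,222,270))); print(n,rect(plane(t,C,z)))
cv2.imwrite("pics/t5c.png",np.vstack([cv2.resize(i2[190:275,150:250,::-1],(400,340),interpolation=cv2.INTER_CUBIC),cv2.resize(im[:240,100:500,::-1],(400,240))]))
```

```text
t 24.52 TCP [700.   -8.6 225.5] yawY 63.88 z [-0.002 -0.    -1.   ] w 0.5 F [-0.   1.6  0.4] q7 [-0.27  0.57  0.35  1.38 -0.2   1.22  1.21]
(0, 17, 88, 205)
brass [ 502.7 -261.7  120.5  202.1   80.1]
along -41.8 183.0 across 228.7 344.6
49.19672273244263
bluestrip [492.5 353.8  35.7 175.2  80.2]
penw [468.5 253.9  70.2 177.   78.1]
penblue [530.7 344.8  13.3  47.6  80.2]
yellow [485.3 306.3  35.1 177.5  79.9]
```

View pics/t5c.png

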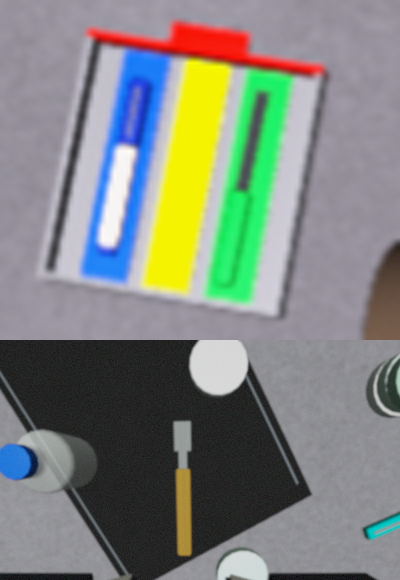

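The pen lies on the blue strip with its cap to the red end, looking centred. The wrist view shows the scraper nearly aligned. My mask caught the cork, so I'll restrict it.

Run:
```python
from h import *
s=tool(); T=np.array(s["position"])*1000
c,im=grab("wrist","w6")
m=mask(im,(8,100,60),(32,255,255),(255,100,315,238)); C=big(m); print(cv2.boundingRect(C))
P=plane(c,C,.016); r=rect(P); print("brass",r)
ax=axis(plane(c,np.argwhere(m>0)[:,::-1],.016)); print("axis",np.degrees(np.arctan2(*ax[1][::-1])),ax[0]*1000)
a=np.radians(154.8); u=np.array([np.cos(a),np.sin(a)]); v=np.array([-u[1],u[0]])
d=P[:,:2]*1000-T[:2]; print("along",(d@u).min().round(1),(d@u).max().round(1),"across",(d@v).min().round(1),(d@v).max().round(1))
m=mask(im,(0,0,90),(180,60,255),(262,70,300,130)); print("blade",rect(plane(c,big(m),.011)),cv2.boundingRect(big(m)))
t,i2=grab("top","t6")
M=mask(i2,(112,120,40),(132,255,255),(165,195,200,262))|mask(i2,(0,0,175),(180,60,255),(172,220,186,256)); C=big(M); print("pen",rect(plane(t,C,.022)),cv2.boundingRect(C))
M=mask(i2,(0,0,185),(180,60,255),(172,222,186,255)); C=big(M); print("barrel",rect(plane(t,C,.022)),cv2.boundingRect(C))
```

```text
t 24.62 TCP [699.9  -6.2 226.1] yawY 64.06 z [-0.001  0.001 -1.   ] w 0.503 F [0.2 0.1 0.3] q7 [-0.27  0.57  0.35  1.38 -0.2   1.22  1.21]
(272, 129, 18, 89)
brass [691.7  -2.4  18.8 101.5  64.9]
axis 155.15773782056758 [690.70943746  -1.88795587]
along -41.8 59.8 across -9.3 9.5
blade [622.8  29.4  18.8  50.2  64.4] (271, 82, 18, 48)
pen [489.2 351.6  17.3 132.7  79.8] (174, 210, 13, 44)
barrel [467.4 356.7  15.   77.1  80. ] (175, 226, 9, 26)
```

The tool is aligned with the scraper. Descend with a 4 mm shift back and 0.9° of yaw, then grip.

Emit:
{"op": "step_arm", "data": {"steps": [[0.9,-0.4,-8,0,0,0.005],[0.9,-0.4,-16,0,0,0.005],[0.9,-0.4,-20,0,0,0.005],[0.9,-0.4,-20,0,0,0],[0,0,-20,0,0,0],[0,0,-20,0,0,0],[0,0,-18,0,0,0],[0,0,-16,0,0,0],[0,0,-16,0,0,0],[0,0,-14,0,0,0],[0,0,-12,0,0,0],[0,0,-10,0,0,0],[0,0,-10,0,0,0],[0,0,-8,0,0,0],[0,0,-6,0,0,0],[0,0,-3,0,0,0],[0,0,-1.5,0,0,0],[0,0,0,0,0,0]]}}

```text
clock: 26.22
position: [0.7041, -0.009, 0.0082]
ee_rot: [0.684, 3.066, 0.0]
force: [-0.2, 0.6, -0.4]
width: 0.499
gripper_force: 0.0
```

Emit:
{"op": "step_arm", "data": {"steps": [[0,0,0,0,0,0],[0,0,0,0,0,0],[0,0,0,0,0,0],[0,0,0,0,0,0],[0,0,0,0,0,0],[0,0,0,0,0,0],[0,0,0,0,0,0],[0,0,0,0,0,0]], "gripper": 0, "force": 35}}

```text
clock: 26.88
position: [0.7043, -0.0088, 0.0084]
ee_rot: [0.684, 3.066, 0.0]
force: [-0.7, 0.9, 1.5]
width: 0.171
gripper_force: 35.0
```

Gripped. Lift, then carry and turn by -165°.

Emit:
{"op": "step_arm", "data": {"steps": [[0,0,3,0,0,0],[0,0,6,0,0,0],[0,0,10,0,0,0],[0,0,16,0,0,0],[0,0,22,0,0,0],[0,0,25,0,0,0],[0,0,25,0,0,0],[0,0,25,0,0,0],[0,0,22,0,0,0],[0,0,14,0,0,0],[0,0,7,0,0,0],[0,0,0,0,0,0]]}}

```text
clock: 27.88
position: [0.7049, -0.0091, 0.1856]
ee_rot: [0.683, 3.063, 0.001]
force: [0.5, -0.6, -2.1]
width: 0.167
gripper_force: 35.0
```

Emit:
{"op": "step_arm", "data": {"steps": [[-4,5,0,0,0,-0.05],[-8,10,0,0,0,-0.09],[-10,12.5,0,0,0,-0.11],[-10,12.5,0,0,0,-0.11],[-10,12.5,0,0,0,-0.11],[-10,12.5,0,0,0,-0.11],[-10,12.5,0,0,0,-0.11],[-10,12.5,0,0,0,-0.11],[-10,12.5,0,0,0,-0.11],[-10,12.5,0,0,0,-0.11],[-10,12.5,0,0,0,-0.11],[-10,12.5,0,0,0,-0.11],[-10,12.5,0,0,0,-0.11],[-10,12.5,0,0,0,-0.11]]}}

```text
clock: 29.05
position: [0.5707, 0.1565, 0.182]
ee_rot: [-2.559, -1.822, 0.003]
force: [0.2, 0.1, -1.3]
width: 0.171
gripper_force: 35.0
```

```bash
python3 -c "
from h import *
tool()"
```

```text
t 29.05 TCP [570.7 156.5 182. ] yawY -19.12 z [-0.002 -0.001 -1.   ] w 0.171 F [ 0.2  0.1 -1.3] q7 [-0.86  0.49  0.73  1.75 -0.37  1.04 -0.33]
```

Emit:
{"op": "step_arm", "data": {"steps": [[-10,12.5,0,0,0,-0.11],[-10,12.5,0,0,0,-0.11],[-10,12.5,0,0,0,-0.11],[-10,12.5,0,0,0,-0.11],[-10,12.5,0,0,0,-0.11],[-10,12.5,0,0,0,-0.11],[-10,12.5,0,0,0,-0.11],[-10,12.5,0,0,0,-0.11],[-10,12.5,0,0,0,-0.11],[-10,12.5,0,0,0,-0.11],[-10,12.5,0,0,0,-0.11],[-8,9.5,0,0,0,-0.1],[-5,6.5,0,0,0,-0.07],[-3,4,0,0,0,-0.04],[0,0,0,0,0,0],[0,0,0,0,0,0],[0,0,0,0,0,0]]}}

```text
clock: 30.47
position: [0.446, 0.3129, 0.1828]
ee_rot: [3.129, -0.277, -0.0]
force: [-0.4, 0.4, -0.6]
width: 0.171
gripper_force: 35.0
```

Run:
```python
from h import *
s=tool(); T=np.array(s["position"]); c,im=grab("wrist","w7")
u=np.array([np.cos(np.radians(-10.1)),np.sin(np.radians(-10.1))]); v=np.array([-u[1],u[0]])
for n,lo,hi,z in (("yellow",(25,150,80),(38,255,255),.008),("green",(45,120,60),(75,255,255),.008),("bluestrip",(100,120,60),(112,255,255),.008),("brass",(10,100,60),(23,255,255),T[2]+.008)):
    m=mask(im,lo,hi); m[236:]=0
    k,l,st,ce=cv2.connectedComponentsWithStats(m)
    for i in range(1,k):
        if st[i,4]>250:
            P=plane(c,big((l==i).astype(np.uint8)*255),z)[:,:2]; d=(P-T[:2])*1000
            print(n,st[i],rect(P),"along",np.round([(d@u).min(),(d@u).max()],1),"across",np.round([(d@v).min(),(d@v).max()],1))
```

```text
t 30.47 TCP [446.  312.9 182.8] yawY -100.1 z [-0.    -0.001 -1.   ] w 0.171 F [-0.4  0.4 -0.6] q7 [-1.49  0.57  1.18  1.88 -0.6   1.1  -1.82]
yellow [261  85  10 146 664] [475.9 321.7   8.9 148.6  79.5] along [-46.4 102.2] across [ 8.9 17.9]
green [ 308   57   39  174 4990] [477.8 259.4  34.6 174.4  80.1] along [-46.5 127.9] across [-64.6 -29.6]
bluestrip [ 210   57   41  175 3870] [494.2 354.2  35.  175.6  80.1] along [-47.6 127.9] across [31.3 66.7]
brass [ 264  128   34  108 3339] [484.1 305.   16.3  51.3  79.9] along [13.2 64.5] across [-9.3  7. ]
```

View pics/w7.png

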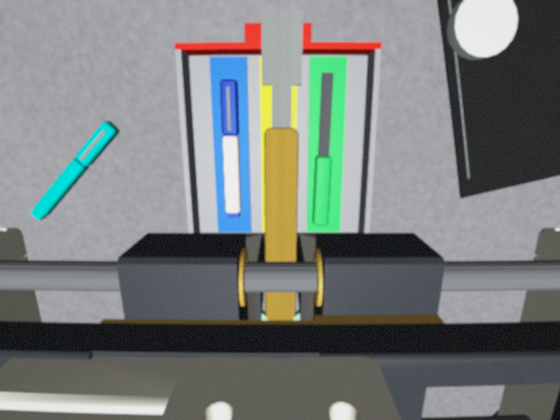

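The scraper is held with its blade toward the red end, about 1 mm off the yellow lane's centre. The pen is centred on blue. Lower with a small correction.

Emit:
{"op": "step_arm", "data": {"steps": [[0.2,0.4,-6,0,0,0],[0.3,0.5,-12,0,0,0],[0.3,0.5,-16,0,0,0],[0,0,-16,0,0,0],[0,0,-16,0,0,0],[0,0,-16,0,0,0],[0,0,-16,0,0,0],[0,0,-14,0,0,0],[0,0,-12,0,0,0],[0,0,-10,0,0,0],[0,0,-8,0,0,0],[0,0,-8,0,0,0],[0,0,-5,0,0,0],[0,0,-4,0,0,0],[0,0,-3,0,0,0],[0,0,0,0,0,0],[0,0,0,0,0,0]]}}

```text
clock: 31.93
position: [0.4469, 0.3151, 0.0213]
ee_rot: [-3.129, 0.278, -0.0]
force: [0.1, -1.3, -0.6]
width: 0.169
gripper_force: 35.0
```

```bash
python3 -c "
from h import *
tool()"
```

```text
t 31.93 TCP [446.9 315.1  21.3] yawY -100.16 z [ 0.  0. -1.] w 0.169 F [ 0.1 -1.3 -0.6] q7 [-1.32  0.76  0.93  2.02 -0.86  0.82 -1.63]
```

Emit:
{"op": "step_arm", "data": {"steps": [[0,-0.7,-2,0,0,0],[0,0,-2,0,0,0],[0,0,-1.5,0,0,0],[0,0,-1,0,0,0],[0,0,0,0,0,0]]}}

```text
clock: 32.35
position: [0.4467, 0.3143, 0.0145]
ee_rot: [3.129, -0.278, -0.0]
force: [-0.1, 0.5, -1.3]
width: 0.17
gripper_force: 35.0
```

Emit:
{"op": "step_arm", "data": {"steps": [[0,0,-0.5,0,0,0],[0,0,-0.5,0,0,0],[0,0,0,0,0,0]]}}

```text
clock: 32.6
position: [0.4468, 0.3143, 0.0136]
ee_rot: [3.129, -0.278, -0.0]
force: [0.7, -0.2, -1.7]
width: 0.168
gripper_force: 35.0
```

Emit:
{"op": "step_arm", "data": {"steps": [[0,0,-0.4,0,0,0],[0,0,-0.4,0,0,0],[0,0,0,0,0,0]]}}

```text
clock: 32.85
position: [0.4468, 0.3143, 0.0133]
ee_rot: [-3.129, 0.278, 0.0]
force: [-1.8, -0.1, 6.8]
width: 0.169
gripper_force: 35.0
```

Contact. Release narrowly, rise and check.

Emit:
{"op": "step_arm", "data": {"steps": [[0,0,0.4,0,0,0],[0,0,0,0,0,0],[0,0,0,0,0,0],[0,0,0,0,0,0]], "gripper": 0.27}}

```text
clock: 33.18
position: [0.4469, 0.3143, 0.0132]
ee_rot: [3.129, -0.278, 0.0]
force: [0.2, -0.7, -0.3]
width: 0.27
gripper_force: 0.0
```

Emit:
{"op": "step_arm", "data": {"steps": [[0,0,3,0,0,0],[0,0,6,0,0,0],[0,0,10,0,0,0],[0,0,16,0,0,0],[0,0,22,0,0,0],[0,0,25,0,0,0],[0,0,25,0,0,0],[0,0,25,0,0,0],[0,0,25,0,0,0],[0,0,20,0,0,0],[0,0,12,0,0,0],[0,0,5,0,0,0],[0,0,0,0,0,0],[0,0,0,0,0,0]]}}

```text
clock: 34.35
position: [0.4463, 0.3143, 0.2066]
ee_rot: [3.129, -0.278, -0.001]
force: [-0.6, 0.3, -0.3]
width: 0.269
gripper_force: 0.0
```

Run:
```python
from h import *
tool(); c,im=grab("wrist","w8"); s,im2=grab("scene","s8")
cv2.imwrite("pics/f.png",np.hstack([cv2.resize(im[0:240,150:420,::-1],(400,356)),cv2.resize(im2[100:300,130:430,::-1],(400,267))[:, :] if 0 else cv2.copyMakeBorder(cv2.resize(im2[100:300,130:430,::-1],(400,267)),0,89,0,0,cv2.BORDER_CONSTANT)]))
for n,lo,hi,z in (("brass",(10,100,60),(23,255,255),.022),("green",(45,120,60),(75,255,255),.008),("bluestrip",(100,120,60),(112,255,255),.008)):
    m=mask(im,lo,hi); m[238:]=0; C=big(m); print(n,cv2.boundingRect(C),rect(plane(c,C,z)))
```

```text
t 34.35 TCP [446.3 314.3 206.6] yawY -100.14 z [-0.001 -0.    -1.   ] w 0.269 F [-0.6  0.3 -0.3] q7 [-1.51  0.55  1.2   1.85 -0.57  1.14 -1.85]
brass (274, 125, 13, 91) [461.7 310.9  13.   96.5  80.1]
green (307, 61, 36, 164) [477.6 259.4  34.5 175.5  80.1]
bluestrip (216, 61, 38, 164) [494.3 354.   35.1 175.5  80.2]
```

View pics/f.png

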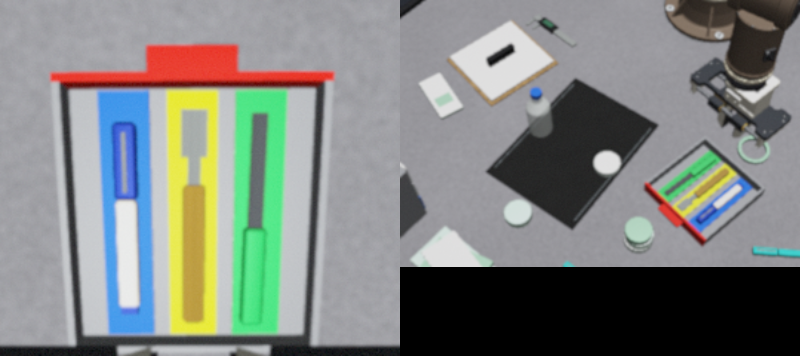

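The pen, scraper and file all lie centred on their strips with working ends to the red end, and the lid is flat on the cork. Everything else looks undisturbed. Handing in.

```bash
python3 -c "
from h import *
print(job.sign_off())"
```

```text
the job is handed in; nothing more can be done
None
```

The job is handed in at about 34 s: lid flat on the cork pad, handle up, within 2 mm of its middle; pen on blue and scraper on yellow, ends to the red end, each within about 3 mm of centre; nothing else visibly disturbed, but I viewed 12 pictures, two over the limit of 10.

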